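# Pack a cored bowl set in the ratchet jig

### The job

Pack the set of turned bowls on the jig for drying: flip the pawl over to its parked position and draw the ratchet fence fully open, then nest all the bowls that are there, mouth down inside one another, in the yellow circle, the smallest first and the largest over them all, every rim flat on the board. Then lock the nest: slide the fence up snug against the largest bowl with the pawl dropped back into the rack, so that the fence cannot slip open. Do not knock over the mug or the oil tin.

Things in the scene. Friction and masses are not known exactly. Their poses are not given: they have to be found in the camera images.
- bowl_1: Smallest wooden bowl, mouth down: rim 60 mm across, wall 6 mm (inside 48 mm across, 24 mm high), dome 31 mm high, topped by a round chucking foot 28 mm across and 17 mm tall; 48 mm in all. Steep sides below, drawn in to 36 mm across at the dome's top. Origin: centre of the rim plane (underside), z up through the foot. May be absent (None).
- bowl_2: Second smallest wooden bowl, mouth down: rim 92 mm across, wall 6 mm (inside 80 mm across, 51 mm high), dome 58 mm high, topped by a round chucking foot 36 mm across and 17 mm tall; 75 mm in all. Steep sides below, drawn in to 55 mm across at the dome's top. Origin: centre of the rim plane (underside), z up through the foot. May be absent (None).
- bowl_3: Second largest wooden bowl, mouth down: rim 124 mm across, wall 6 mm (inside 112 mm across, 78 mm high), dome 85 mm high, topped by a round chucking foot 36 mm across and 17 mm tall; 102 mm in all. Steep sides below, drawn in to 74 mm across at the dome's top. Origin: centre of the rim plane (underside), z up through the foot. May be absent (None).
- bowl_4: Largest wooden bowl, mouth down: rim 156 mm across, wall 6 mm (inside 144 mm across, 105 mm high), dome 112 mm high, topped by a round chucking foot 36 mm across and 17 mm tall; 129 mm in all. Steep sides below, drawn in to 94 mm across at the dome's top. Origin: centre of the rim plane (underside), z up through the foot. Always present.
- jig: Packing jig fixed to the bench: grey laminated board 15 mm thick, 180 mm wide, 265 mm long, a 45 mm high fixed wooden stop at its -y end (face at y = -80 mm), a sliding ratchet fence at its +y end. Origin on the bench under the centre of the yellow circle; z up, x across towards the steel rack and pawl (rack at x = 105 mm), y from stop to fence.
- board_mid (a point): Centre of the yellow circle (156 mm, where the nest belongs), on the board's top, 15 mm above the bench; jig axes.
- fence (a joint): Travel of the fence (m): 0 fully open, face at jig y = +112 mm; grows as it closes along jig -y. About 2.5 N of friction, stays where left. With the pawl down it can be pushed closed (pawl clicks over teeth 16 mm apart) but not drawn open. It meets the largest bowl, that one against the stop, at 0.035 to 0.037; the pawl drops behind the last tooth at about 0.033 and then holds it at 0.030 or more.
- fence_grip (a point): On the fence's upright red knob, 22 mm across, its top 85 mm above the bench, free over its upper 45 mm; this point is its axis 70 mm above the bench. It stands 33 mm behind (jig +y) the fence's face, mid-board. The fence: a dark wooden bar 180 mm wide, 15 mm thick, top 55 mm above the bench, with a steel toothed rack. Axes as the jig's.
- pawl (a joint): Angle of the gravity pawl (rad): 0 fully down between rack teeth, about 0.13 with its nose on top of a tooth; grows as its arm swings up and over from jig -y to jig +y about a level hinge along jig x. Upright at 1.92; beyond that it falls over by its own weight and lies parked at its stop, 2.7. 90 g, swings freely.
- pawl_bar (a point): Grip point on the pawl's red cross bar, round, 10 mm thick, jutting 47 mm from the pawl arm along jig +x, off the board. 28 mm from the arm, 53 mm from the hinge line. Pawl down: 44 mm above the bench at jig (133, 30) mm; parked: about 100 mm up at jig (133, 117) mm. Can be pinched from above and turns between the fingers. x along the bar; turns with the pawl.
- pawl_hinge (a point): Point on the pawl's hinge line level with pawl_bar: jig (133, 80) mm, 62 mm above the bench; jig axes.
- mug: White mug, 76 mm across, 92 mm tall, standing on the bench; a bystander. Origin at its base, z up.
- oil_tin: Green round tin of finishing oil, 60 mm across, 120 mm tall, standing on the bench; a bystander. Origin at its base, z up.
Not all that is in view belongs to the job. Leave any turquoise look-alike of the bowl_1 alone. What is shaped like the bowl_3 but purple is not meant.

How it is judged:
On the way, in this order (a step that is already met when the one before it is completed fails the run):
1. the pawl is flipped over and lies parked (value of joint pawl above 2.3 rad), for 0.2 s.
2. the fence is drawn fully open (value of joint fence below 0.012 m), for 0.2 s.
3. all the bowls stand nested on the circle, rims flat on the board (z of bowl_1 in the frame of board_mid between -0.004 and 0.004 m and angle between each of bowl_1, bowl_2, bowl_3, bowl_4's own z axis and vertical below 0.07 rad and z of bowl_2 in the frame of board_mid between -0.004 and 0.004 m and z of bowl_3 in the frame of board_mid between -0.004 and 0.004 m and z of bowl_4 in the frame of board_mid between -0.004 and 0.004 m and horizontal distance between each of bowl_1, bowl_2, bowl_3 and bowl_4 below 0.034 m and horizontal distance between bowl_4 and board_mid below 0.022 m), for 0.3 s.
At the end, for the whole second after the job is handed in: Every bowl present stands at rest mouth down on the board (within 4 mm, tilt under 0.07 rad), nested under the largest (centres within 34 mm), that one within 22 mm of the circle's centre; fence travel over 28.5 mm (last tooth caught) and pawl fully down (under 0.07 rad) (all of step 3 and linear speed of each of bowl_1, bowl_2, bowl_3, bowl_4 below 0.02 m/s and value of joint fence above 0.0285 m and value of joint pawl below 0.07 rad); the robot touches nothing.
It fails at once if the mug or the oil tin is knocked over (angle between any of mug, oil_tin's own z axis and vertical above 0.7 rad).
Of bowl_1, bowl_2, bowl_3 only 2 to 3 are there at a start; the rules pass over those that are not, and their reading is None.
At some moment in a run one of bowl_1, bowl_2, bowl_3, bowl_4 may be knocked a few centimetres aside while the robot is not near it.
It also fails if it takes over 210 s, if anything falls off the work surface, if the arm or the gripper's body presses on something with over 40 N, if the wrist force passes 120 N, or if a joint passes its speed limit or range.

### The arm

A 6-joint arm with a two-finger parallel gripper is mounted at the origin on the work surface. World frame = base frame: x ahead of the robot, y to its left, z up, the work surface at z = 0. Lengths are in m, angles in rad, forces in N, time in s.
With the tool pointing down it reaches from about 0.35 to 0.775 m from the base axis. Payload 5.5 kg.
Tool frame: the origin (TCP) lies midway between the tips of the shut fingers; the grasp point (between the pads) lies 19 mm behind it; z points along the fingers, y is the line along which they close (so a half turn about z gives the same grasp; the last joint's range is limited). The gripper opens to 85 mm and grips with 20 to 120 N. Pads are 22 mm wide; open, the fingers measure 114 mm over their backs; the gripper's body (76 mm by 85 mm) begins 54 mm behind the grasp point. The pads swing forward as they close: fully open they stand 13 mm farther back than shut.
Start: joints at [-0.14, 0.313, 0.046, 1.304, 0, 1.431], TCP at [0.575, -0, 0.231] pointing down, gripper open.
Joint ranges: [-2.76, 2.76], [-0.86, 1.69], [-1.03, 1.26], [-2.2, 2.34], [-1.47, 1.5], [-3.14, 3.14]. Speed limits (rad/s): [2.57, 2.57, 3.14, 3.14, 3.14, 3.14].

### API

Orientations are given as a rotation vector (axis times angle).
In Python, from cell import ctrl, cams gives the robot as it stands. The module is installed in compiled form; this text tells all that it offers.
- The arm moves only by the shell command python3 -m pendant 'ROWS' [OPENING] [FORCE]. ROWS is JSON, a list of rows, each a list of 4 numbers: the shift along the tool's x, y, z in mm, then the turn about the tool's z in rad. In form: [[tx, ty, tz, turn], ...]. A call has 1 to 20 rows; each row shifts and turns the commanded pose from where the row before left it, along the tool's axes as they then stand; what a row does not reach is not made up. A row lasts 1/8 s, in which the tool goes at most 62.5 mm and 10.7 degrees, less where a joint would pass 70% of its speed; a pose out of reach is approached as far as the arm can. A call with a gripper value outside its range is refused whole. OPENING is the opening in per cent of the stroke, from 0 (shut) to 100 (fully open), set as the call begins (- or left out, the last holds). The fingers move at their own pace and stop on an object; FORCE is the grip in N (left out, the last holds). Time passes only in rows, so rows that do not move let the fingers close. It gives the time, the measured TCP pose, the force, the opening and the grip force at its end, in the units of the state.
- ctrl.get_state(): the state, without advancing time (a new reading comes with each control period).
- cams.snapshot(name): name is "scene" or "side" or "wrist"; returns a dict with "color" (400x640x3 uint8, red, green, blue), "fovy" (degrees; the focal length in pixels is half the picture's height over the tangent of half this angle, whatever the lens; pixels are square), "cx", "cy" (the principal point, pixels), "R" (3x3) and "t" (3): a world point X has camera coordinates R X + t. Camera axes: x right, y down, z forward; pixel columns grow to the right and rows downward; lengths in m; the calibration is good to about 2 mm. The wrist camera is an equidistant fisheye: a pixel r from the principal point sees the ray r / f radians off the axis. A picture is of the moment at which its call begins. There is no depth.
- ctrl.job_done(): hands the job in; it is judged then, once.
The state is a dict: "time": time; "joint_positions": joint angles; "qd": joint speeds; "joint_efforts": joint torques, N m; "eef_pos": TCP position; "eef_rot": TCP orientation; "contact_force": force on the tool from outside, world axes, zero at the start; "torque": the same for the moment, N m; "grip_width": finger opening in m; "gripper_force": force on a finger pad.
Only numpy, scipy, OpenCV 4.12 (cv2) and the standard library are available. Lean on these libraries where they do the work, as an engineer would, in place of code of your own. Each camera call takes 0.05 s, during which the arm holds its last target. There are 200 camera calls.

## Working session

There is one attempt and no reset: what is moved stays moved. The work goes in short steps, Python scripts to look and compute and a shell command to move; the robot and the scene stay as the last step left them, time stands still between calls to the robot, and variables do not carry over. Pictures are saved under pics/ and viewed, at most 14 in all, crops included, and the job is handed in when it is done.

```bash
mkdir -p pics; cat > h.py <<'E'
import numpy as np, cv2
from cell import ctrl, cams
from scipy.spatial.transform import Rotation as Rn
def snap(n,save=None):
    s=cams.snapshot(n)
    s['f']=s['color'].shape[0]/2/np.tan(np.radians(s['fovy'])/2); s['name']=n
    s['R']=np.array(s['R']); s['t']=np.array(s['t'])
    if save: cv2.imwrite('pics/'+save,s['color'][...,::-1])
    return s
def ray(s,u,v):
    x=np.array([u-s['cx'],v-s['cy']])
    if s['name']=='wrist':
        r=np.hypot(*x); th=r/s['f']; d=np.array([*(x/max(r,1e-9)*np.sin(th)),np.cos(th)])
    else: d=np.array([*(x/s['f']),1.])
    return -s['R'].T@s['t'], s['R'].T@d
def onz(s,u,v,z):
    o,d=ray(s,u,v); return o+d*(z-o[2])/d[2]
def proj(s,X):
    c=s['R']@np.array(X)+s['t']
    if s['name']=='wrist':
        r=np.hypot(c[0],c[1]); return np.array([s['cx'],s['cy']])+s['f']*np.arctan2(r,c[2])*c[:2]/r
    return np.array([s['cx'],s['cy']])+s['f']*c[:2]/c[2]
E
python3 - <<'E'
from h import *
a=snap('scene');b=snap('side');c=snap('wrist')
for s in(a,b,c): print(s['name'],s['f'],-s['R'].T@s['t'],s['R'][2])
cv2.imwrite('pics/a.png',a['color'][...,::-1]);cv2.imwrite('pics/b.png',b['color'][...,::-1])
cv2.imwrite('pics/c.png',c['color'][...,::-1])
st=ctrl.get_state();print(st)
E
```

```text
scene 379.0421035464797 [0.79036766 0.60833241 1.03231018] [-0.2505104  -0.44711233 -0.85868219]
side 463.7651676082452 [0.18708631 1.16450646 0.84704958] [ 0.24789646 -0.78816797 -0.56332814]
wrist 309.70691628693146 [0.57448198 0.08497152 0.37345546] [-0.00165566 -0.3266782  -0.94513418]
{'time': 0.15, 'joint_positions': array([-1.39581511e-01,  3.13812865e-01,  4.52459380e-02,  1.30363517e+00,
       -3.33584343e-05,  1.43119548e+00]), 'qd': array([ 0.00097679, -0.00247465,  0.0033952 , -0.00021439, -0.00082321,
       -0.0002385 ]), 'joint_efforts': array([ 1.76330479e-03, -4.81067133e+01,  2.98815805e+01,  1.39078675e-02,
       -1.10673584e-04, -5.56924022e-05]), 'eef_pos': array([5.74603765e-01, 4.65594106e-05, 2.30624743e-01]), 'eef_rot': array([-2.22064011e+00, -2.22068310e+00,  1.37034634e-03]), 'contact_force': array([ 0.73662385, -0.55957679,  0.52268653]), 'torque': array([ 0.0543812 ,  0.03637368, -0.01772822]), 'gripper_force': 0.0, 'grip_width': 0.08560856004818193}
```

View pics/a.png

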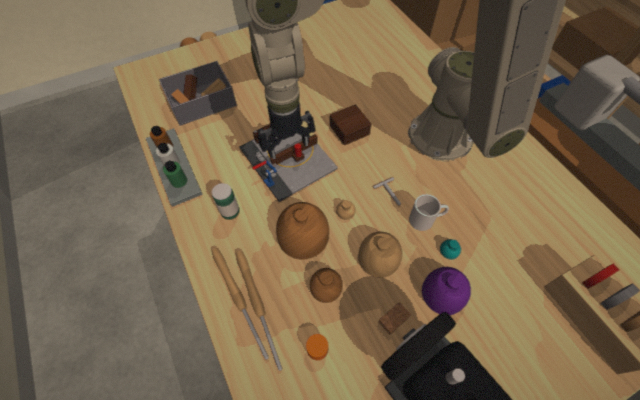

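View pics/b.png

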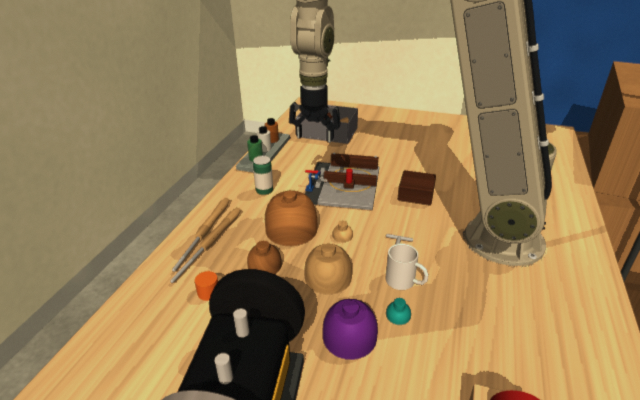

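The scene view shows four wooden bowls: bowl_4 brown at (302,230), bowl_3 tan at (380,254), bowl_2 at (326,285) and bowl_1 at (345,209). The turquoise one at (450,249) and the purple one at (446,290) are decoys. The jig is at (290,165), the mug at (427,212) and the tin at (225,200).

```bash
python3 - <<'E'
import cv2,numpy as np
a=cv2.imread('pics/a.png');b=cv2.imread('pics/b.png')
A=cv2.resize(a[100:300,190:470],None,fx=2.8,fy=2.8,interpolation=2)
cv2.imwrite('pics/a2.png',A)
E
```

```text
(no output)
```

View pics/a2.png

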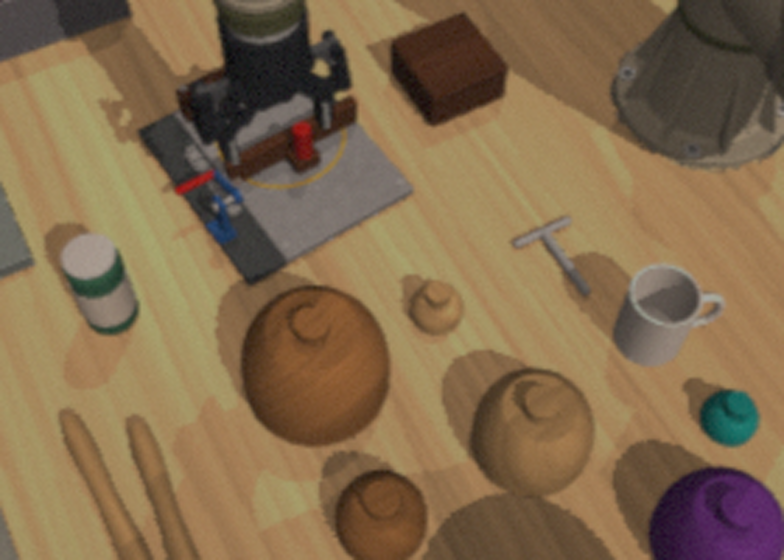

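View pics/c.png

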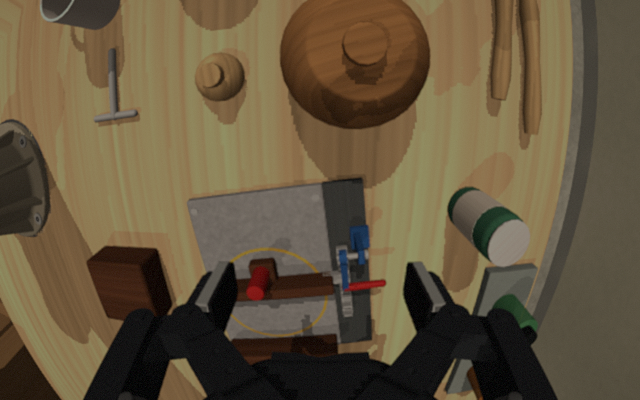

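The crop confirms the identities: the wooden feet at crop (309,320), (437,292), (383,497) and (541,397) belong to bowls 4, 1, 2 and 3. In the wrist view the fence crosses the circle (knob 258,282) with the pawl down (bar 366,285). Next I measure.

```bash
cat >> h.py <<'E'
def circ(s,z):
    """yellow circle fit on plane z"""
    h=cv2.cvtColor(s['color'],cv2.COLOR_RGB2HSV)
    return h
def fitc(P):
    A=np.c_[2*P,np.ones(len(P))]; x=np.linalg.lstsq(A,(P**2).sum(1),rcond=None)[0]
    return x[:2],np.sqrt(x[2]+x[0]**2+x[1]**2)
def red(s):
    h=cv2.cvtColor(s['color'],cv2.COLOR_RGB2HSV)
    m=(((h[...,0]<6)|(h[...,0]>174))&(h[...,1]>190)&(h[...,2]>90)).astype(np.uint8)
    n,l,st,c=cv2.connectedComponentsWithStats(m)
    return [(tuple(st[i]),c[i].round(1)) for i in range(1,n) if st[i][4]>15]
E
python3 - <<'E'
from h import *
s=snap('wrist');a=snap('scene');b=snap('side')
for n,(u,v) in dict(c1=(189,199),c2=(363,178),c3=(372,341)).items(): print(n,onz(s,u,v,.015).round(4))
for x in (s,a,b): print(x['name'],red(x))
h=cv2.cvtColor(s['color'],cv2.COLOR_RGB2HSV)
for (u,v) in [(265,249),(231,275),(327,295)]: print(h[v-1:v+2,u].tolist())
m=(h[...,0]>=18)&(h[...,0]<32)&(h[...,1]>90)
m[:243]=0;m[342:]=0;m[:,:218]=0;m[:,338:]=0
v,u=np.nonzero(m);P=np.array([onz(s,x,y,.015)[:2] for x,y in zip(u,v)])
c,r=fitc(P)
for k in range(5):
    e=abs(np.hypot(*(P-c).T)-r); P=P[e<max(.003,np.percentile(e,85))]; c,r=fitc(P)
print('circle',c,r,len(P))
f=lambda p:(190+p[0]/2.8,100+p[1]/2.8)
for n,p,z in [('b4',(309,320),.129),('b1',(438,292),.048),('b2',(383,496),.075),('b3',(541,397),.102),('tin',(90,250),.12),('mug',(664,293),.092)]: print(n,onz(a,*f(p),z).round(4))
print('wrist b4,b1',onz(s,365,43,.129).round(4),onz(s,210,77,.048).round(4))
E
```

```text
c1 [ 0.4039 -0.0342  0.015 ]
c2 [ 0.6257 -0.0078  0.015 ]
c3 [ 0.6569 -0.2725  0.015 ]
wrist [((np.int32(246), np.int32(267), np.int32(18), np.int32(33), np.int32(322)), array([255. , 286.8])), ((np.int32(347), np.int32(280), np.int32(38), np.int32(10), np.int32(229)), array([365.8, 284.6]))]
scene [((np.int32(294), np.int32(144), np.int32(7), np.int32(13), np.int32(61)), array([298. , 149.2])), ((np.int32(253), np.int32(162), np.int32(12), np.int32(7), np.int32(29)), array([258.2, 165. ])), ((np.int32(595), np.int32(265), np.int32(23), np.int32(17), np.int32(175)), array([605.6, 272.6]))]
side [((np.int32(346), np.int32(169), np.int32(6), np.int32(15), np.int32(84)), array([348.6, 176.1])), ((np.int32(306), np.int32(170), np.int32(12), np.int32(3), np.int32(22)), array([311.3, 171.1])), ((np.int32(498), np.int32(391), np.int32(41), np.int32(9), np.int32(280)), array([515.8, 395.5]))]
[[22, 158, 137], [22, 179, 137], [20, 130, 124]]
[[60, 255, 1], [150, 93, 11], [53, 170, 6]]
[[11, 149, 65], [15, 106, 82], [18, 111, 94]]
circle [ 0.50440254 -0.18083889] 0.0777645189081419 619
b4 [0.609  0.1307 0.129 ]
b1 [0.4541 0.1213 0.048 ]
b2 [0.6196 0.3056 0.075 ]
b3 [0.4425 0.2971 0.102 ]
tin [ 0.7692 -0.0516  0.12  ]
mug [0.2623 0.2527 0.092 ]
wrist b4,b1 [0.609  0.1309 0.129 ] [0.4566 0.1143 0.048 ]
```

```bash
cat >> h.py <<'E'
C=np.array([.5044,-.1808]); YAW=0.118
JX=np.array([np.cos(YAW),np.sin(YAW)]);JY=np.array([-JX[1],JX[0]])
def w2j(p): d=np.array(p)[:2]-C; return np.array([d@JX,d@JY])
def j2w(x,y): return C+x*JX+y*JY
def tri(*o):
    A=np.zeros((3,3));b=np.zeros(3)
    for s,u,v in o:
        p,d=ray(s,u,v);d=d/np.linalg.norm(d);M=np.eye(3)-np.outer(d,d);A+=M;b+=M@p
    return np.linalg.solve(A,b)
def pose():
    s=ctrl.get_state();R=Rn.from_rotvec(s['eef_rot']).as_matrix();return s,R
def go(x,y,z,yaw=None):
    """shift in tool axes (mm) and turn so that tool y has world yaw (mod pi)"""
    s,R=pose();d=R.T@(np.array([x,y,z])-s['eef_pos'])*1000
    t=None
    if yaw is not None:
        cur=np.arctan2(R[1,1],R[0,1]); t=-((yaw-cur+np.pi/2)%np.pi-np.pi/2)  # turn about tool z(down)
    print('tool shift mm',d.round(1),'turn',t if t is None else round(t,3),'F',s['contact_force'].round(1),'t',round(s['time'],2),'w',round(s['grip_width'],4),'tcp',s['eef_pos'].round(4),'q6',round(s['joint_positions'][5],2))
E
python3 - <<'E'
from h import *
s=snap('wrist');a=snap('scene');b=snap('side')
p=tri((s,365.8,284.6),(a,258.2,165.),(b,311.3,171.1));print('bar',p,w2j(p))
k=tri((s,255,286.8),(a,298,149.2),(b,348.6,176.1));print('knob',k,w2j(k))
for x in [(365,282),(347,285),(385,284)]:
  print(w2j(onz(s,*x,.049)))
print('top knob',w2j(onz(s,257,293,.085)))
for n,x in dict(c1=(189,199),c2=(363,178),c3=(372,341)).items(): print(n,w2j(onz(s,*x,.015)))
print('bar nominal',j2w(.133,.03)); go(*j2w(.133,.03),.13,YAW+np.pi/2)
E
```

```text
bar [ 0.63275651 -0.13695143  0.05026339] [0.13262606 0.02843271]
knob [ 0.49631817 -0.12939835  0.06075061] [-0.0019743   0.05199565]
[0.13140477 0.03231902]
[0.10845255 0.03094897]
[0.15695521 0.0252204 ]
top knob [0.00399347 0.0553771 ]
c1 [-0.08231131  0.15725036]
c2 [0.14130962 0.15731887]
c3 [ 0.14110659 -0.10962011]
bar nominal [ 0.63294334 -0.13535101]
tool shift mm [-135.4   57.9  101.3] turn 1.453 F [1.3 1.6 0.5] t 0.45 w 0.0855 tcp [0.575  0.     0.2313] q6 1.43
```

```bash
python3 -m pendant '[[0,0,0,0.182],[0,0,0,0.182],[0,0,0,0.182],[0,0,0,0.182],[0,0,0,0.182],[0,0,0,0.181],[0,0,0,0.181],[0,0,0,0.181],[0,0,0,0]]' 35 60
python3 - <<'E'
from h import *
go(*j2w(.135,.03),.11,YAW+np.pi/2)
E
```

```text
time: 1.58
eef_pos: [0.575, -0.0, 0.2313]
eef_rot: [3.136, 0.188, 0.0]
contact_force: [0.3, 0.4, 0.7]
grip_width: 0.03
gripper_force: 0.0
tool shift mm [ 43.3 141.3 121.3] turn 0.002 F [0.3 0.4 0.7] t 1.57 w 0.03 tcp [ 0.575  -0.      0.2313] q6 2.88
```

```bash
python3 -m pendant '[[11,35,0,0],[11,35,0,0],[11,36,0,0],[10,35,0,0],[0,0,40,0],[0,0,40,0],[0,0,41,0],[0,0,0,0],[0,0,0,0]]'
python3 - <<'E'
from h import *
s=snap('wrist','d.png');print(red(s))
for x in red(s): print(w2j(onz(s,*x[1],.047)))
go(*j2w(.135,.03),.025,YAW+np.pi/2)
E
```

```text
time: 2.7
eef_pos: [0.6351, -0.1352, 0.1119]
eef_rot: [3.135, 0.187, 0.002]
contact_force: [0.3, -0.0, 0.5]
grip_width: 0.0298
gripper_force: 0.0
[((np.int32(316), np.int32(192), np.int32(12), np.int32(70), np.int32(730)), array([321.5, 224.1]))]
[0.13091566 0.0292501 ]
tool shift mm [-1.  -0.5 87.6] turn 0.001 F [0.2 0.3 0.2] t 2.75 w 0.0298 tcp [ 0.6357 -0.1354  0.1126] q6 2.69
```

View pics/d.png

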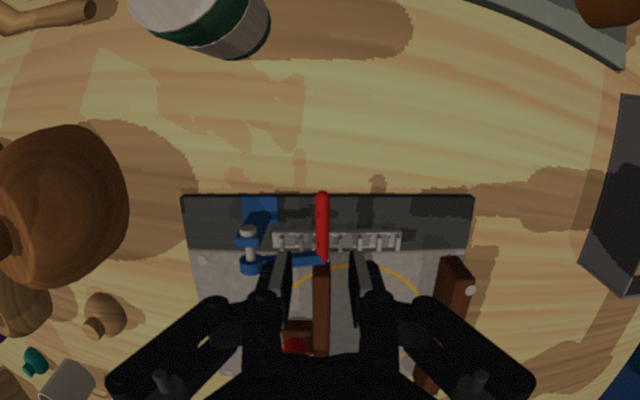

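The bar at (321,224) lies centred between the fingers, and the post at (245,245) is clear. I descend and pinch.

```bash
python3 -m pendant '[[0,0,40,0],[0,0,35,0],[0,0,10,0],[0,0,0,0]]'; python3 -m pendant '[[0,0,0,0],[0,0,0,0],[0,0,0,0],[0,0,0,0],[0,0,0,0]]' 0 30
python3 - <<'E'
from h import *
go(*j2w(.135,.03),.025)
th=np.arange(0,2.45,.2)
a=np.pi+np.arctan2(18,50)-th; r=53
p=np.c_[80+r*np.cos(a),62+r*np.sin(a)];print(np.diff(p,axis=0).round(1).tolist())
E
```

```text
time: 3.25
eef_pos: [0.6352, -0.1353, 0.0268]
eef_rot: [3.135, 0.186, 0.003]
contact_force: [-0.4, -0.6, -0.1]
grip_width: 0.0302
gripper_force: 0.0
time: 3.88
eef_pos: [0.6361, -0.1366, 0.0271]
eef_rot: [3.133, 0.184, 0.006]
contact_force: [1.2, -5.3, 3.1]
grip_width: 0.0084
gripper_force: 29.4
tool shift mm [-1.  -1.6  2.1] turn None F [ 1.2 -5.3  3.1] t 3.88 w 0.0084 tcp [ 0.6361 -0.1366  0.0271] q6 2.69
[[-2.6, 10.3], [-0.5, 10.6], [1.6, 10.5], [3.7, 9.9], [5.6, 9.0], [7.2, 7.7], [8.6, 6.1], [9.7, 4.3], [10.3, 2.3], [10.6, 0.2], [10.4, -1.9], [9.8, -4.0]]
```

```bash
python3 -m pendant '[[0,2.6,-10.3,0],[0,0.5,-10.6,0],[0,-1.6,-10.5,0],[0,-3.7,-9.9,0],[0,-5.6,-9,0],[0,-7.2,-7.7,0],[0,-8.6,-6.1,0],[0,-9.7,-4.3,0],[0,-10.3,-2.3,0],[0,-10.6,-0.2,0],[0,-10.4,1.9,0],[0,-9.8,4,0],[0,0,0,0],[0,0,0,0]]'
python3 -m pendant '[[0,0,0,0],[0,0,0,0],[0,0,0,0]]' 35
python3 -m pendant '[[0,0,-30,0],[0,0,-30,0],[0,0,-15,0],[0,0,0,0]]'
python3 - <<'E'
from h import *
a=snap('scene');s=snap('wrist');b=snap('side')
for x in(a,s,b):print(red(x))
for X in (j2w(.133,.117),):
  for x in(a,s,b): print(proj(x,[*X,.1]))
go(*j2w(0,.053),.13,YAW)
E
```

```text
time: 5.62
eef_pos: [0.6267, -0.0597, 0.0914]
eef_rot: [-3.134, -0.187, -0.004]
contact_force: [3.7, 2.2, 7.1]
grip_width: 0.0088
gripper_force: 31.2
time: 6.0
eef_pos: [0.6242, -0.0606, 0.0894]
eef_rot: [-3.135, -0.185, 0.004]
contact_force: [-0.4, 0.9, 0.3]
grip_width: 0.0297
gripper_force: 0.8
time: 6.5
eef_pos: [0.6262, -0.0614, 0.1662]
eef_rot: [3.135, 0.185, 0.003]
contact_force: [0.9, 0.5, 0.1]
grip_width: 0.03
gripper_force: 0.0
[((np.int32(294), np.int32(144), np.int32(7), np.int32(13), np.int32(59)), array([297.9, 149.4])), ((np.int32(265), np.int32(170), np.int32(15), np.int32(9), np.int32(38)), array([271.9, 174.2])), ((np.int32(595), np.int32(265), np.int32(23), np.int32(16), np.int32(160)), array([605.9, 272.4]))]
[((np.int32(295), np.int32(189), np.int32(13), np.int32(70), np.int32(727)), array([301.7, 223.1]))]
[((np.int32(346), np.int32(169), np.int32(6), np.int32(15), np.int32(84)), array([348.6, 176.1])), ((np.int32(299), np.int32(170), np.int32(17), np.int32(4), np.int32(37)), array([307.5, 171.5])), ((np.int32(498), np.int32(391), np.int32(41), np.int32(9), np.int32(284)), array([515.4, 395.5]))]
[270.50085205 174.60018385]
[303.47658271 220.22243278]
[305.27291976 171.488728  ]
tool shift mm [-133.5   51.8   34.1] turn 1.57 F [-0.1 -0.5 -0.2] t 6.65 w 0.0296 tcp [ 0.6248 -0.061   0.1638] q6 2.8
```

```bash
python3 -m pendant '[[0,0,0,-0.1745],[0,0,0,-0.1745],[0,0,0,-0.1745],[0,0,0,-0.1745],[0,0,0,-0.1745],[0,0,0,-0.1745],[0,0,0,-0.1745],[0,0,0,-0.1745],[0,0,0,-0.1745],[0,0,0,0]]' 60
python3 - <<'E'
from h import *
go(*j2w(0,.053),.13,YAW)
E
```

```text
time: 7.9
eef_pos: [0.6248, -0.0609, 0.1639]
eef_rot: [-2.088, -2.345, 0.002]
contact_force: [-1.0, 0.1, 0.3]
grip_width: 0.0512
gripper_force: 0.0
tool shift mm [ -52.2 -133.5   34.1] turn -0.002 F [-1.   0.1  0.3] t 7.9 w 0.0512 tcp [ 0.6248 -0.0609  0.1639] q6 1.23
```

```bash
python3 -m pendant '[[-17,-45,0,0],[-17,-44,0,0],[-18,-44,0,0],[0,0,34,0],[0,0,0,0],[0,0,0,0]]'
python3 - <<'E'
from h import *
s=snap('wrist');print(red(s));
for x in red(s):
  u,v=x[1];print(w2j(onz(s,u,v,.075)))
h=cv2.cvtColor(s['color'],cv2.COLOR_RGB2HSV)
cv2.imwrite('pics/e.png',s['color'][150:350,200:440,::-1].repeat(2,0).repeat(2,1))
go(*j2w(0,.053),.057,YAW)
E
```

```text
time: 8.65
eef_pos: [0.5, -0.1282, 0.1317]
eef_rot: [-2.088, -2.347, -0.0]
contact_force: [-0.3, 0.3, -0.3]
grip_width: 0.0516
gripper_force: 0.0
[((np.int32(482), np.int32(134), np.int32(65), np.int32(18), np.int32(726)), array([514.5, 142.5])), ((np.int32(303), np.int32(192), np.int32(31), np.int32(49), np.int32(1109)), array([318.3, 217.9]))]
[0.14608047 0.11555257]
[0.00037703 0.05734585]
tool shift mm [ 0.5 -2.3 75.1] turn -0.001 F [ 0.3 -0.6 -0.3] t 8.7 w 0.0511 tcp [ 0.5005 -0.1283  0.1321] q6 1.05
```

View pics/e.png

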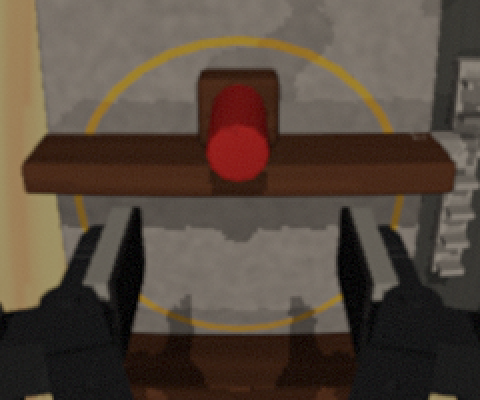

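The knob top is at crop (238,152) between the fingers, and the parked bar shows at (514,142).

```bash
python3 - <<'E'
from h import *
s=snap('wrist');print(w2j(onz(s,319,226,.085)))
E
python3 -m pendant '[[2,-1,40,0],[0,0,37,0],[0,0,0,0],[0,0,0,0]]'
python3 -m pendant '[[0,0,0,0],[0,0,0,0],[0,0,0,0],[0,0,0,0],[0,0,0,0]]' 0 60
```

```text
[0.00140776 0.05520997]
time: 9.25
eef_pos: [0.4996, -0.1267, 0.0558]
eef_rot: [2.086, 2.347, 0.001]
contact_force: [-0.3, -0.8, -0.3]
grip_width: 0.0513
gripper_force: 0.0
time: 9.88
eef_pos: [0.4989, -0.127, 0.0561]
eef_rot: [2.086, 2.346, -0.0]
contact_force: [-2.8, 0.2, 7.9]
grip_width: 0.0203
gripper_force: 58.4
```

```bash
python3 -m pendant '[[11,0,0,0],[11,0,0,0],[11,0,0,0],[11,0,0,0],[11,0,0,0],[11,0,0,0],[11,0,0,0],[6,0,0,0],[3,0,0,0],[0,0,0,0],[0,0,0,0]]'
python3 - <<'E'
from h import *
s,R=pose();print(w2j(s['eef_pos']))
E
```

```text
time: 11.25
eef_pos: [0.4886, -0.0415, 0.0561]
eef_rot: [2.086, 2.346, -0.0]
contact_force: [-3.5, -1.1, 8.8]
grip_width: 0.0206
gripper_force: 58.7
[0.00074162 0.1401466 ]
```

```bash
python3 -m pendant '[[2,0,0,0],[2,0,0,0],[0,0,0,0],[0,0,0,0]]'
```

```text
time: 11.75
eef_pos: [0.4882, -0.0379, 0.0561]
eef_rot: [2.086, 2.346, -0.001]
contact_force: [-3.3, -2.8, 9.1]
grip_width: 0.0205
gripper_force: 58.7
```

```bash
python3 -m pendant '[[0,0,0,0],[0,0,0,0],[0,0,0,0],[0,0,-40,0],[0,0,-50,0],[0,0,-30,0],[0,0,0,0]]' 70
python3 - <<'E'
from h import *
s=snap('scene');b=snap('side');print(red(s)[:2],red(b)[:2])
print([proj(x,[*j2w(0,.145),.065]) for x in(s,b)])
go(.456,.118,.14,YAW)
E
```

```text
time: 12.62
eef_pos: [0.4897, -0.0374, 0.1768]
eef_rot: [2.084, 2.345, 0.004]
contact_force: [-0.6, 0.1, -0.6]
grip_width: 0.0597
gripper_force: 0.0
[((np.int32(310), np.int32(162), np.int32(7), np.int32(13), np.int32(61)), array([313.2, 167.3])), ((np.int32(265), np.int32(170), np.int32(14), np.int32(9), np.int32(33)), array([272. , 173.9]))] [((np.int32(299), np.int32(170), np.int32(17), np.int32(4), np.int32(37)), array([307.5, 171.5])), ((np.int32(342), np.int32(183), np.int32(7), np.int32(16), np.int32(90)), array([344.9, 190.2]))]
[array([312.88691294, 167.56867902]), array([344.97898547, 189.11288651])]
tool shift mm [157.6 -13.3  33.9] turn -0.0 F [ 0.   0.5 -0.4] t 12.72 w 0.0596 tcp [ 0.4877 -0.037   0.1739] q6 1.21
```

```bash
python3 -m pendant '[[53,-4,0,0],[53,-4,0,0],[52,-5,0,0],[0,0,30,0],[0,0,0,0],[0,0,0,0]]' 
python3 - <<'E'
from h import *
s=snap('wrist');print(proj(s,[.456,.118,.048]))
np.save('s1.npy',s,allow_pickle=True)
cv2.imwrite('pics/f.png',cv2.resize(s['color'][:,:,::-1],None,fx=1.25,fy=1.25))
go(.456,.118,.14,YAW)
E
```

```text
time: 13.48
eef_pos: [0.456, 0.1179, 0.1439]
eef_rot: [-2.087, -2.346, 0.002]
contact_force: [-0.1, 0.1, -0.5]
grip_width: 0.06
gripper_force: 0.0
[320.46519389 205.13285017]
tool shift mm [ 0.3 -0.6  4.5] turn -0.002 F [-0.3 -0.2  0.2] t 13.53 w 0.0599 tcp [0.4566 0.1178 0.1445] q6 1.54
```

View pics/f.png

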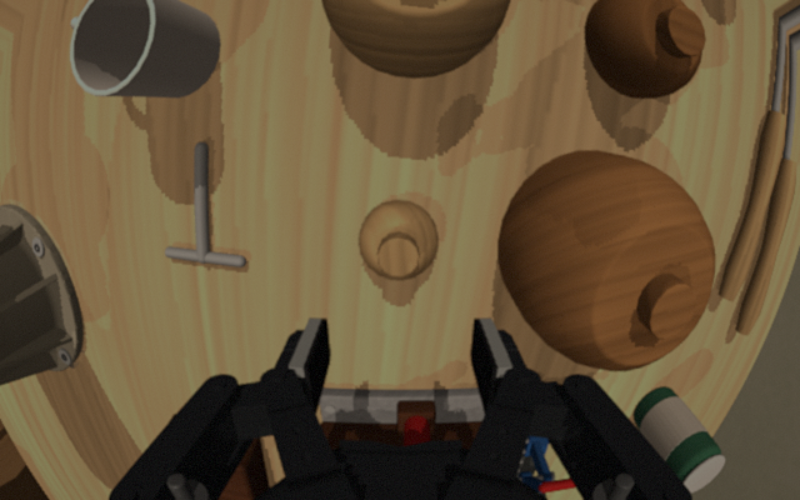

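Bowl_1's foot top is at about (399,257) in the enlarged view, (319,206) in the original, on the predicted spot. I grasp it.

```bash
python3 -m pendant '[[0,-1,50,0],[0,0,45,0],[0,0,16,0],[0,0,0,0],[0,0,0,0]]'; python3 -m pendant '[[0,0,0,0],[0,0,0,0],[0,0,0,0],[0,0,0,0],[0,0,0,0]]' 0 40
python3 -m pendant '[[0,0,-30,0],[0,0,-50,0],[0,0,-60,0],[0,0,0,0]]'
python3 - <<'E'
from h import *
go(*j2w(0,0),.17,YAW)
E
```

```text
time: 14.15
eef_pos: [0.4567, 0.1178, 0.0345]
eef_rot: [2.087, 2.346, 0.002]
contact_force: [0.7, -0.3, -0.5]
grip_width: 0.0601
gripper_force: 0.0
time: 14.78
eef_pos: [0.4563, 0.1182, 0.0345]
eef_rot: [2.086, 2.347, 0.002]
contact_force: [-1.2, -1.0, 6.1]
grip_width: 0.0261
gripper_force: 39.0
time: 15.28
eef_pos: [0.4589, 0.1186, 0.1785]
eef_rot: [2.082, 2.343, 0.012]
contact_force: [0.7, 0.1, -1.2]
grip_width: 0.0265
gripper_force: 39.5
tool shift mm [-302.7    9.9    8.8] turn -0.0 F [ 0.7  0.1 -1.2] t 15.28 w 0.0265 tcp [0.4589 0.1186 0.1785] q6 1.54
```

```bash
python3 -m pendant '[[-40,1,0,0],[-50,2,0,0],[-50,2,0,0],[-50,2,0,0],[-50,2,0,0],[-40,1,0,0],[-15,0,0,0],[0,0,0,0],[0,0,0,0]]'
python3 - <<'E'
from h import *
go(*j2w(0,.008),.0345+.015,YAW)
E
```

```text
time: 16.4
eef_pos: [0.4994, -0.1722, 0.173]
eef_rot: [-2.085, -2.348, -0.0]
contact_force: [-0.5, 0.4, -0.7]
grip_width: 0.0258
gripper_force: 39.5
tool shift mm [ -1.2   4.1 123.5] turn 0.001 F [-0.5  0.4 -0.7] t 16.4 w 0.0258 tcp [ 0.4994 -0.1722  0.173 ] q6 0.97
```

```bash
python3 -m pendant '[[-1,4,45,0],[0,0,45,0],[0,0,25,0],[0,0,6,0],[0,0,1.5,0],[0,0,0,0],[0,0,0,0]]'
```

```text
time: 17.27
eef_pos: [0.5049, -0.1745, 0.052]
eef_rot: [2.086, 2.346, 0.001]
contact_force: [0.6, -0.8, -1.3]
grip_width: 0.0262
gripper_force: 39.5
```

```bash
python3 -m pendant '[[0,0,1.5,0],[0,0,1,0],[0,0,0,0],[0,0,0,0]]'
```

```text
time: 17.77
eef_pos: [0.5044, -0.1745, 0.0495]
eef_rot: [2.086, 2.347, 0.001]
contact_force: [-1.3, 0.1, 7.7]
grip_width: 0.026
gripper_force: 40.4
```

```bash
python3 -m pendant '[[0,0,0,0],[0,0,0,0],[0,0,0,0],[0,0,-40,0],[0,0,-50,0],[0,0,-40,0],[0,0,0,0]]' 70
python3 - <<'E'
from h import *
go(.6196,.3056,.18,YAW)
E
```

```text
time: 18.65
eef_pos: [0.5062, -0.1752, 0.1819]
eef_rot: [2.083, 2.343, 0.003]
contact_force: [-0.3, 0.1, -0.2]
grip_width: 0.0595
gripper_force: 0.0
tool shift mm [464.2 169.1   1. ] turn -0.0 F [-0.3  0.1 -0.2] t 18.65 w 0.0595 tcp [ 0.5062 -0.1752  0.1819] q6 0.97
```

```bash
python3 -m pendant '[[40,14,0,0],[50,18,0,0],[50,18,0,0],[50,18,0,0],[50,18,0,0],[50,18,0,0],[50,18,0,0],[50,18,0,0],[45,16,0,0],[29,13,0,0],[0,0,0,0],[0,0,0,0],[0,0,0,0]]'
python3 - <<'E'
from h import *
s=snap('wrist');print(proj(s,[.6196,.3056,.075]))
a=snap('scene');b=snap('side')
I=cv2.resize(s['color'][130:280,240:400],(400,375),interpolation=2)
# jig check
J=cv2.resize(a['color'][110:230,240:368],(400,375),interpolation=2)
cv2.imwrite('pics/g.png',np.hstack([I,J])[...,::-1])
go(.6196,.3056,.06,YAW)
E
```

```text
time: 20.27
eef_pos: [0.6172, 0.3053, 0.178]
eef_rot: [-2.089, -2.347, 0.001]
contact_force: [-0.1, -0.5, 0.3]
grip_width: 0.06
gripper_force: 0.0
[323.2728558  202.33737134]
tool shift mm [-1.000e-01  2.100e+00  1.186e+02] turn -0.002 F [-0.5 -0.5 -0.4] t 20.43 w 0.06 tcp [0.6175 0.3055 0.1786] q6 1.8
```

View pics/g.png

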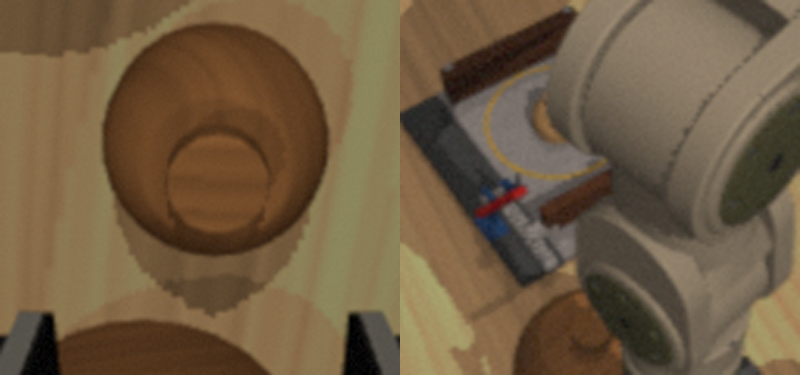

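Bowl_2's foot top is at crop (217,184), about 3 mm beyond my estimate. Bowl_1 stands inside the yellow ring.

```bash
python3 -m pendant '[[-1,5,50,0],[0,0,50,0],[0,0,17,0],[0,0,0,0],[0,0,0,0]]'; python3 -m pendant '[[0,0,0,0],[0,0,0,0],[0,0,0,0],[0,0,0,0],[0,0,0,0]]' 0 50
python3 -m pendant '[[0,0,-30,0],[0,0,-50,0],[0,0,-50,0],[0,0,-30,0],[0,0,0,0]]'
python3 - <<'E'
from h import *
go(*j2w(0,.008),.22,YAW)
E
```

```text
time: 21.05
eef_pos: [0.6241, 0.3066, 0.0639]
eef_rot: [2.086, 2.347, 0.005]
contact_force: [0.2, 0.7, 0.2]
grip_width: 0.06
gripper_force: 0.0
time: 21.68
eef_pos: [0.6235, 0.3066, 0.0637]
eef_rot: [2.086, 2.347, 0.005]
contact_force: [-2.8, -0.7, 5.3]
grip_width: 0.0338
gripper_force: 49.2
time: 22.3
eef_pos: [0.6241, 0.3067, 0.2253]
eef_rot: [2.085, 2.346, 0.01]
contact_force: [-0.4, 0.5, -0.5]
grip_width: 0.0335
gripper_force: 50.1
tool shift mm [-462.1 -176.2    3.4] turn -0.0 F [-0.4  0.5 -0.5] t 22.3 w 0.0335 tcp [0.6241 0.3067 0.2253] q6 1.79
```

```bash
python3 -m pendant '[[-30,-12,0,0],[-50,-19,0,0],[-50,-19,0,0],[-50,-19,0,0],[-50,-19,0,0],[-50,-19,0,0],[-50,-19,0,0],[-50,-19,0,0],[-45,-17,0,0],[-25,-10,0,0],[-12,-4,0,0],[0,0,0,0],[0,0,0,0]]'
python3 - <<'E'
from h import *
s=snap('wrist');
go(*j2w(0,.008),.0637+.015,YAW)
E
```

```text
time: 23.92
eef_pos: [0.5019, -0.1723, 0.2209]
eef_rot: [-2.085, -2.349, -0.0]
contact_force: [-0.3, -0.7, -1.0]
grip_width: 0.0336
gripper_force: 50.1
tool shift mm [ -0.9   1.3 142.4] turn 0.001 F [-0.7 -0.1 -1.8] t 23.98 w 0.0336 tcp [ 0.5021 -0.1722  0.2211] q6 0.97
```

```bash
python3 -m pendant '[[-1,2,40,0],[0,0,40,0],[0,0,30,0],[0,0,20,0],[0,0,8,0],[0,0,2,0],[0,0,0,0],[0,0,0,0]]'
```

```text
time: 24.98
eef_pos: [0.5209, -0.1814, 0.1002]
eef_rot: [2.057, 2.319, 0.017]
contact_force: [0.3, 0.7, 80.6]
grip_width: 0.0164
gripper_force: 75.4
```

```bash
python3 -m pendant '[[0,0,-6,0],[0,0,-6,0],[0,0,0,0]]'
python3 - <<'E'
from h import *
s=snap('wrist');a=snap('scene');b=snap('side')
I=cv2.resize(s['color'][100:300,200:440],(400,333),interpolation=2)
J=cv2.resize(b['color'][120:220,280:400],(400,333),interpolation=2)
K=cv2.resize(a['color'][80:280,220:460],(400,333));
cv2.imwrite('pics/i.png',np.hstack([I,J])[...,::-1])
E
```

```text
time: 25.35
eef_pos: [0.5147, -0.1776, 0.1046]
eef_rot: [2.067, 2.331, 0.013]
contact_force: [2.3, 1.8, 46.2]
grip_width: 0.0093
gripper_force: 51.9
```

View pics/i.png

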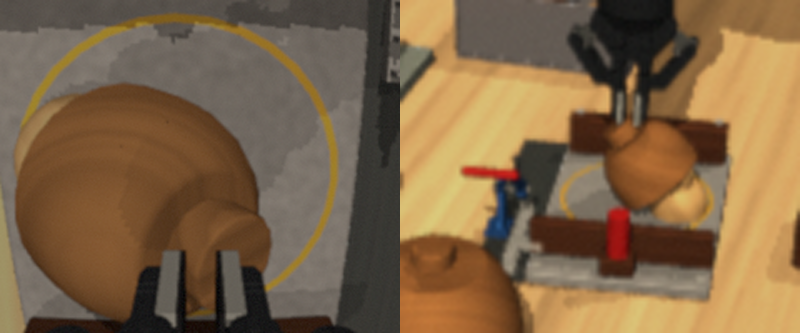

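Bowl_1 (left crop, 45,130) had been shifted to the circle's edge, and bowl_2 came down tilted onto it. I release, back off and look again.

```bash
python3 -m pendant '[[0,0,-2,0],[0,0,-2,0],[0,0,-3,0],[0,0,-10,0],[0,0,-30,0],[0,0,-50,0],[0,0,0,0],[0,0,0,0]]' 40
python3 - <<'E'
from h import *
s=snap('wrist');a=snap('scene');b=snap('side')
I=cv2.resize(s['color'][100:300,200:440],(400,333),interpolation=2)
J=cv2.resize(b['color'][120:220,280:400],(400,333),interpolation=2)
cv2.imwrite('pics/j.png',np.hstack([I,J])[...,::-1])
np.save('s2.npy',np.array([s,a,b],object),allow_pickle=True)
go(.5,-.18,.2)
E
```

```text
time: 26.5
eef_pos: [0.5039, -0.1741, 0.1902]
eef_rot: [-2.087, -2.348, -0.0]
contact_force: [-0.9, -0.5, -0.3]
grip_width: 0.0341
gripper_force: 0.0
tool shift mm [ -5.8  -3.9 -11.1] turn None F [-0.1  0.6 -0. ] t 26.65 w 0.0343 tcp [ 0.5032 -0.1737  0.1889] q6 0.97
```

View pics/j.png

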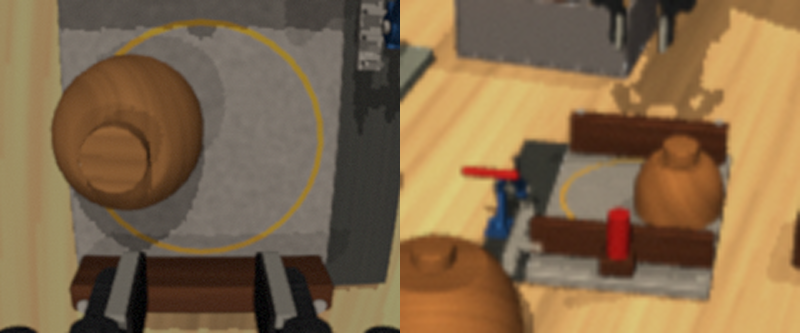

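Bowl_2 has dropped upright with bowl_1 no longer visible, so bowl_1 is presumably beneath it. I verify the height by triangulating the foot top: wrist crop (115,160), side crop (682,150).

```bash
python3 - <<'E'
from h import *
s,a,b=np.load('s2.npy',allow_pickle=True)
w=(200+115*.6,100+159*.6)
p=tri((s,*w),(b,280+282*.3,120+144*.3));print(p,w2j(p))
q=onz(s,*w,.09);print(q,w2j(q)); print('side proj of q',proj(b,q),'scene',proj(a,q))
# bowl outline: rim from wrist mask vs predicted rim bounds
h=cv2.cvtColor(s['color'],cv2.COLOR_RGB2HSV)
m=((h[...,0]<22)&(h[...,1]>90)&(h[...,2]>40)).astype(np.uint8);m[:120]=0;m[240:]=0;m[:,:225]=0;m[:,345:]=0
n,l,st,c=cv2.connectedComponentsWithStats(m);i=1+np.argmax(st[1:,4]);print(st[i])
t=np.linspace(0,2*np.pi,60)
for tilt in (0,):
  P=np.vstack([[proj(s,[q[0]+r*np.cos(x),q[1]+r*np.sin(x),z]) for x in t] for r,z in((.046,.015),(.045,.03),(.018,.09),(.0275,.073))])
  print('pred bbox',P.min(0),P.max(0))
go(q[0],q[1],.15,YAW)
E
```

```text
[ 0.45850504 -0.17310483  0.08928592] [-0.04466988  0.0130447 ]
[ 0.46077013 -0.17196417  0.09      ] [-0.04228626  0.01391077]
side proj of q [363.19977494 163.23140502] scene [301.27612521 130.35885938]
[ 225  120   97  120 7615]
pred bbox [235.40880762 130.70939427] [323.37351298 218.50063034]
tool shift mm [  6.7 -41.8  39. ] turn -0.001 F [-0.1  0.6 -0. ] t 26.65 w 0.0343 tcp [ 0.5032 -0.1737  0.1889] q6 0.97
```

```bash
python3 -m pendant '[[3,-21,0,0],[4,-21,39,0],[0,0,40,0],[0,0,30,0],[0,0,0,0],[0,0,0,0]]' 70
python3 -m pendant '[[0,0,0,0],[0,0,0,0],[0,0,0,0],[0,0,0,0],[0,0,0,0]]' 0 50
python3 - <<'E'
from h import *
go(*j2w(0.003,.008),.079,YAW)
E
```

```text
time: 27.4
eef_pos: [0.4617, -0.1722, 0.0818]
eef_rot: [2.087, 2.348, 0.0]
contact_force: [0.1, 0.4, -0.9]
grip_width: 0.0594
gripper_force: 0.0
time: 28.02
eef_pos: [0.4621, -0.1727, 0.0828]
eef_rot: [2.086, 2.346, 0.0]
contact_force: [-1.6, -0.5, 6.2]
grip_width: 0.0337
gripper_force: 49.1
tool shift mm [-5.  44.1  3.8] turn -0.001 F [-1.6 -0.5  6.2] t 28.02 w 0.0337 tcp [ 0.4621 -0.1727  0.0828] q6 0.93
```

```bash
python3 -m pendant '[[0,4,0,0],[-1,6,0,0],[-1,6,0,0],[-1,6,0,0],[-1,6,0,0],[-1,6,0,0],[0,6,0,0],[0,4,0,0],[0,0,0,0],[0,0,0,0]]'
python3 - <<'E'
from h import *
go(*j2w(0.003,.008),.079,YAW)
E
```

```text
time: 29.28
eef_pos: [0.5034, -0.1723, 0.0832]
eef_rot: [-2.087, -2.346, 0.006]
contact_force: [-11.1, -0.0, 16.4]
grip_width: 0.0334
gripper_force: 50.4
tool shift mm [-0.5  3.   4.2] turn -0.001 F [-11.1  -0.   16.4] t 29.27 w 0.0334 tcp [ 0.5034 -0.1723  0.0832] q6 0.98
```

```bash
python3 -m pendant '[[0,0,0,0],[0,0,0,0],[0,0,0,0],[0,0,-40,0],[0,0,-50,0],[0,0,-30,0],[0,0,0,0]]' 70
python3 - <<'E'
from h import *
s=snap('wrist');b=snap('side');np.save('s3.npy',np.array([s,b],object),allow_pickle=True)
go(.4425,.2971,.2,YAW)
E
```

```text
time: 30.15
eef_pos: [0.5075, -0.1727, 0.204]
eef_rot: [2.083, 2.344, 0.002]
contact_force: [0.5, -0.9, 0.5]
grip_width: 0.0596
gripper_force: 0.0
tool shift mm [473.1  -7.7   0.8] turn -0.0 F [ 0.4  0.1 -0.1] t 30.25 w 0.06 tcp [ 0.5057 -0.1718  0.2008] q6 0.98
```

```bash
python3 -m pendant '[[40,0,0,0],[50,-1,0,0],[50,-1,0,0],[50,-1,0,0],[50,-1,0,0],[50,-1,0,0],[50,-1,0,0],[50,-1,0,0],[48,-1,0,0],[25,0,0,0],[10,0,0,0],[0,0,0,0],[0,0,0,0]]'
python3 - <<'E'
from h import *
s=snap('wrist')
S,B=np.load('s3.npy',allow_pickle=True)
I=s['color'][100:300,200:440];J=S['color'][100:300,200:440];K=B['color'][120:220,280:400]
f=lambda x:cv2.resize(x,(400,333),interpolation=2)
top=np.hstack([f(I),f(J)])
k=np.zeros((267,800,3),np.uint8);k[:,:320]=cv2.resize(K,(320,267),interpolation=2)
cv2.imwrite('pics/k.png',np.vstack([top,k])[...,::-1])
print(proj(s,[.4425,.2971,.102]));go(.4425,.2971,.091,YAW)
np.save('s4.npy',np.array([s],object),allow_pickle=True)
E
```

```text
time: 31.88
eef_pos: [0.4423, 0.2959, 0.2008]
eef_rot: [-2.088, -2.347, 0.002]
contact_force: [0.1, 0.1, 0.1]
grip_width: 0.06
gripper_force: 0.0
[320.7310934  202.58519151]
tool shift mm [  1.3   0.2 110.1] turn -0.002 F [-0.4  0.2  0.2] t 31.93 w 0.0595 tcp [0.4425 0.2958 0.2011] q6 1.89
```

View pics/k.png

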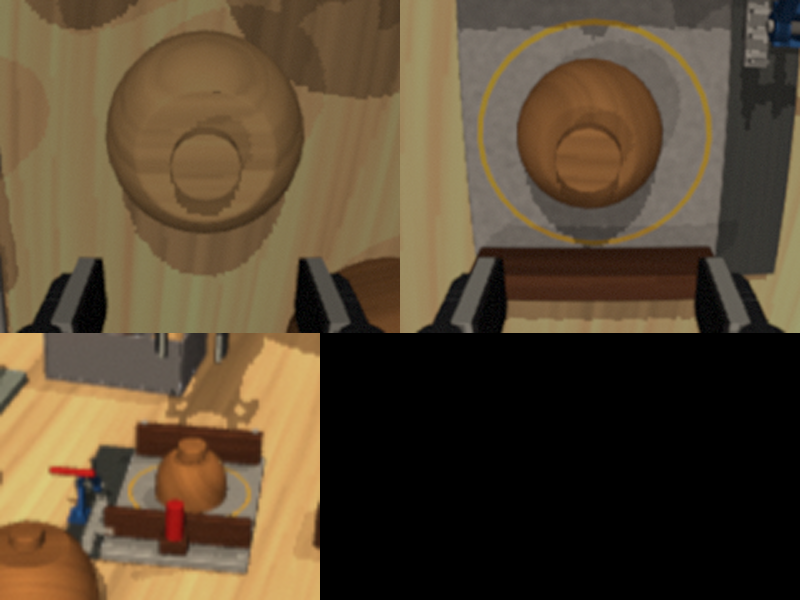

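Top right: bowl_2 is upright and centred in the ring, with its foot at (588,160). Top left: bowl_3's foot top is at (206,167).

```bash
python3 - <<'E'
from h import *
S,B=np.load('s3.npy',allow_pickle=True);s,=np.load('s4.npy',allow_pickle=True)
q=onz(S,200+188*.6,100+160*.6,.09);print('b2',q,w2j(q))
q=onz(s,323.6,200.4,.102);print('b3',q);go(*q[:2],.090,YAW)
E
```

```text
b2 [ 0.50141482 -0.17160781  0.09      ] [-0.00188226  0.0094797 ]
b3 [0.44462603 0.29926783 0.102     ]
tool shift mm [  3.2   2.6 111.1] turn -0.002 F [-0.4  0.2  0.2] t 31.93 w 0.0595 tcp [0.4425 0.2958 0.2011] q6 1.89
```

```bash
python3 -m pendant '[[3,3,50,0],[0,0,46,0],[0,0,13,0],[0,0,0,0],[0,0,0,0]]'; python3 -m pendant '[[0,0,0,0],[0,0,0,0],[0,0,0,0],[0,0,0,0],[0,0,0,0]]' 0 60
python3 -m pendant '[[0,0,-30,0],[0,0,-50,0],[0,0,-50,0],[0,0,-20,0],[0,0,0,0],[0,0,0,0]]'
python3 - <<'E'
from h import *
go(.502,-.172,.24,YAW)
E
```

```text
time: 32.55
eef_pos: [0.4464, 0.3006, 0.0942]
eef_rot: [2.087, 2.347, 0.005]
contact_force: [-0.4, -0.6, -0.1]
grip_width: 0.0596
gripper_force: 0.0
time: 33.17
eef_pos: [0.4453, 0.3007, 0.094]
eef_rot: [2.086, 2.348, 0.003]
contact_force: [-2.7, -0.2, 6.7]
grip_width: 0.0329
gripper_force: 58.9
time: 33.92
eef_pos: [0.4443, 0.3, 0.2411]
eef_rot: [-2.087, -2.348, 0.003]
contact_force: [0.5, -0.0, -1.6]
grip_width: 0.033
gripper_force: 60.3
tool shift mm [-475.5    1.9    1.4] turn -0.0 F [ 0.5 -0.  -1.6] t 33.92 w 0.033 tcp [0.4443 0.3    0.2411] q6 1.9
```

```bash
python3 -m pendant '[[-30,0,0,0],[-50,0,0,0],[-50,0,0,0],[-50,0,0,0],[-50,0,0,0],[-50,0,0,0],[-50,0,0,0],[-50,0,0,0],[-50,1,0,0],[-30,1,0,0],[-14,0,0,0],[0,0,0,0],[0,0,0,0],[0,0,0,0]]'
python3 - <<'E'
from h import *
s=snap('wrist');go(.502,-.171,.109,YAW)
h=cv2.cvtColor(s['color'],cv2.COLOR_RGB2HSV)
E
```

```text
time: 35.67
eef_pos: [0.5024, -0.169, 0.2424]
eef_rot: [-2.085, -2.35, -0.0]
contact_force: [0.6, -0.0, -1.8]
grip_width: 0.0332
gripper_force: 60.2
tool shift mm [ -1.7  -0.8 133.5] turn 0.001 F [-0.2  0.3 -1.9] t 35.73 w 0.0327 tcp [ 0.5025 -0.1692  0.2425] q6 0.98
```

```bash
python3 -m pendant '[[-2,-1,35,0],[0,0,30,0],[0,0,15,0],[0,0,0,0],[0,0,0,0]]' && python3 -m pendant '[[0,0,15,0],[0,0,15,0],[0,0,10,0],[0,0,6,0],[0,0,0,0]]'
```

```text
time: 36.35
eef_pos: [0.5025, -0.1726, 0.1635]
eef_rot: [2.086, 2.347, 0.001]
contact_force: [0.6, 0.3, -2.2]
grip_width: 0.0329
gripper_force: 60.2
time: 36.98
eef_pos: [0.5014, -0.1722, 0.1157]
eef_rot: [-2.087, -2.347, 0.0]
contact_force: [0.8, -0.1, -2.3]
grip_width: 0.0328
gripper_force: 60.2
```

```bash
python3 -m pendant '[[0,0,3,0],[0,0,2,0],[0,0,1.5,0],[0,0,0,0],[0,0,0,0]]'
```

```text
time: 37.6
eef_pos: [0.5018, -0.1724, 0.1099]
eef_rot: [2.087, 2.348, 0.0]
contact_force: [1.0, 0.6, -1.9]
grip_width: 0.0328
gripper_force: 60.2
```

```bash
python3 -m pendant '[[0,0,1,0],[0,0,1,0],[0,0,0,0],[0,0,0,0]]'; python3 -m pendant '[[0,0,0,0],[0,0,0,0],[0,0,0,0],[0,0,-40,0],[0,0,-50,0],[0,0,-30,0],[0,0,0,0],[0,0,0,0]]' 70
python3 - <<'E'
from h import *
go(.609,.1307,.23,YAW)
E
```

```text
time: 38.1
eef_pos: [0.5015, -0.1728, 0.1092]
eef_rot: [2.087, 2.347, -0.001]
contact_force: [-4.4, 0.3, 8.9]
grip_width: 0.0329
gripper_force: 61.4
time: 39.1
eef_pos: [0.5015, -0.1722, 0.227]
eef_rot: [-2.087, -2.347, 0.0]
contact_force: [0.3, 0.1, -0.9]
grip_width: 0.06
gripper_force: 0.0
tool shift mm [288.2 142.3  -2.9] turn -0.001 F [ 0.3  0.1 -0.9] t 39.1 w 0.06 tcp [ 0.5015 -0.1722  0.227 ] q6 0.97
```

```bash
python3 -m pendant '[[30,14,0,0],[50,25,0,0],[50,25,0,0],[50,25,0,0],[50,25,0,0],[40,20,0,0],[18,8,0,0],[0,0,0,0],[0,0,0,0]]'
python3 - <<'E'
from h import *
s=snap('wrist');a=snap('scene')
I=s['color'][100:300,200:440];J=a['color'][100:270,200:404]
f=lambda x:cv2.resize(x,(400,333),interpolation=2)
cv2.imwrite('pics/l.png',np.hstack([f(I),f(J)])[...,::-1])
print(proj(s,[.609,.1307,.129]));go(.609,.1307,.121,YAW)
np.save('s4.npy',np.array([s,a],object),allow_pickle=True)
E
```

```text
time: 40.22
eef_pos: [0.6085, 0.1292, 0.2272]
eef_rot: [-2.088, -2.347, 0.002]
contact_force: [-0.2, -0.5, -0.1]
grip_width: 0.0599
gripper_force: 0.0
[321.30039028 202.63873991]
tool shift mm [  1.8   0.5 106.8] turn -0.002 F [-0.5 -0.2 -0.2] t 40.33 w 0.0597 tcp [0.6087 0.1288 0.2278] q6 1.53
```

View pics/l.png

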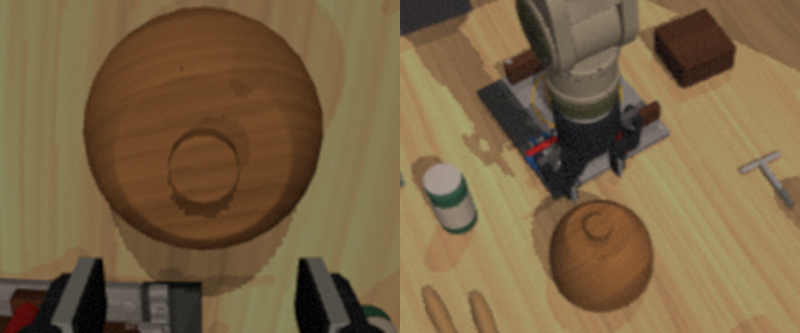

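Bowl_4's foot top is at crop (204,167), about 2 mm ahead of my estimate. I grasp it.

```bash
python3 -m pendant '[[4,1,50,0],[0,0,45,0],[0,0,12,0],[0,0,0,0],[0,0,0,0]]'; python3 -m pendant '[[0,0,0,0],[0,0,0,0],[0,0,0,0],[0,0,0,0],[0,0,0,0]]' 0 80
python3 -m pendant '[[0,0,-30,0],[0,0,-40,0],[0,0,-40,0],[0,0,-35,0],[0,0,0,0],[0,0,0,0]]'
python3 - <<'E'
from h import *
go(.502,-.172,.27,YAW)
E
```

```text
time: 40.95
eef_pos: [0.6111, 0.1341, 0.1231]
eef_rot: [2.086, 2.346, 0.004]
contact_force: [0.9, -0.1, -0.2]
grip_width: 0.0594
gripper_force: 0.0
time: 41.58
eef_pos: [0.6099, 0.1344, 0.1229]
eef_rot: [2.086, 2.347, 0.002]
contact_force: [-3.1, -1.1, 6.9]
grip_width: 0.0315
gripper_force: 78.7
time: 42.32
eef_pos: [0.6091, 0.1344, 0.2645]
eef_rot: [-2.086, -2.347, 0.002]
contact_force: [-1.2, -0.5, -4.1]
grip_width: 0.0311
gripper_force: 79.9
tool shift mm [-291.7 -142.3   -5.3] turn -0.0 F [-1.2 -0.5 -4.1] t 42.33 w 0.0311 tcp [0.6091 0.1344 0.2645] q6 1.54
```

```bash
python3 -m pendant '[[-25,-12,0,0],[-42,-21,0,0],[-42,-21,0,0],[-42,-21,0,0],[-42,-21,0,0],[-42,-21,0,0],[-35,-15,0,0],[-15,-8,0,0],[-5,-2,0,0],[0,0,0,0],[0,0,0,0],[0,0,0,0]]'
python3 - <<'E'
from h import *
go(.502,-.171,.138,YAW)
E
```

```text
time: 43.82
eef_pos: [0.5028, -0.1694, 0.2658]
eef_rot: [2.085, 2.35, 0.0]
contact_force: [-0.9, 0.2, -3.2]
grip_width: 0.0316
gripper_force: 80.0
tool shift mm [ -1.5  -1.  127.8] turn 0.001 F [-0.9  0.2 -3.2] t 43.83 w 0.0316 tcp [ 0.5028 -0.1694  0.2658] q6 0.98
```

```bash
python3 -m pendant '[[-2,-1,30,0],[0,0,25,0],[0,0,15,0],[0,0,0,0],[0,0,0,0]]' && python3 -m pendant '[[0,0,20,0],[0,0,15,0],[0,0,10,0],[0,0,5,0],[0,0,0,0],[0,0,0,0]]'
```

```text
time: 44.45
eef_pos: [0.5024, -0.1726, 0.1968]
eef_rot: [2.086, 2.347, 0.001]
contact_force: [0.5, 0.1, -2.8]
grip_width: 0.0315
gripper_force: 80.0
time: 45.2
eef_pos: [0.5021, -0.1726, 0.1463]
eef_rot: [2.087, 2.347, 0.0]
contact_force: [0.7, 0.0, -3.1]
grip_width: 0.0314
gripper_force: 80.1
```

```bash
python3 -m pendant '[[0,0,3,0],[0,0,2,0],[0,0,2,0],[0,0,0,0],[0,0,0,0]]'; python3 -m pendant '[[0,0,1,0],[0,0,0.5,0],[0,0,0,0],[0,0,0,0]]'
```

```text
time: 45.82
eef_pos: [0.5018, -0.1724, 0.1388]
eef_rot: [2.087, 2.348, 0.0]
contact_force: [-0.6, -0.2, -2.7]
grip_width: 0.0319
gripper_force: 80.0
time: 46.32
eef_pos: [0.5016, -0.1726, 0.1384]
eef_rot: [2.087, 2.347, -0.001]
contact_force: [-3.5, -0.7, 5.6]
grip_width: 0.0314
gripper_force: 81.2
```

```bash
python3 -m pendant '[[0,0,0,0],[0,0,0,0],[0,0,0,0],[0,0,-40,0],[0,0,-30,0],[0,0,0,0],[0,0,0,0]]' 60
python3 - <<'E'
from h import *
s=snap('wrist');b=snap('side');a=snap('scene')
np.save('s5.npy',np.array([s,b,a],object),allow_pickle=True)
print(red(s),red(a)[:2],red(b)[:2])
go(*j2w(.001,.1445),.056,YAW)
E
```

```text
time: 47.2
eef_pos: [0.5016, -0.1723, 0.2067]
eef_rot: [-2.087, -2.348, 0.0]
contact_force: [-0.4, 0.8, 0.5]
grip_width: 0.0517
gripper_force: 0.0
[((np.int32(311), np.int32(31), np.int32(25), np.int32(22), np.int32(423)), array([322.8,  41.4])), ((np.int32(446), np.int32(72), np.int32(55), np.int32(15), np.int32(380)), array([472.6,  79. ]))] [((np.int32(310), np.int32(162), np.int32(7), np.int32(13), np.int32(63)), array([313.3, 167.1])), ((np.int32(265), np.int32(170), np.int32(15), np.int32(9), np.int32(35)), array([271.8, 174.1]))] [((np.int32(299), np.int32(171), np.int32(17), np.int32(3), np.int32(35)), array([308.1, 171.7])), ((np.int32(342), np.int32(182), np.int32(7), np.int32(17), np.int32(98)), array([344.8, 189.7]))]
tool shift mm [135.2   3.5 150.2] turn -0.0 F [ 0.4  0.5 -0.1] t 47.35 w 0.0512 tcp [ 0.5011 -0.172   0.206 ] q6 0.97
```

```bash
python3 -m pendant '[[45,1,0,0],[45,1,0,0],[45,1,0,0],[0,0,50,0],[0,0,50,0],[0,0,40,0],[0,0,10,0],[0,0,0,0],[0,0,0,0]]'
python3 -m pendant '[[0,0,0,0],[0,0,0,0],[0,0,0,0],[0,0,0,0],[0,0,0,0]]' 0 60
python3 -m pendant '[[-6,0,0,0],[-6,0,0,0],[-6,0,0,0],[-4,0,0,0],[-2,0,0,0],[0,0,0,0],[0,0,0,0]]'
python3 - <<'E'
from h import *
s,R=pose();print(w2j(s['eef_pos']))
E
```

```text
time: 48.48
eef_pos: [0.4903, -0.0383, 0.0588]
eef_rot: [2.086, 2.346, 0.002]
contact_force: [-0.1, 0.1, -0.0]
grip_width: 0.0511
gripper_force: 0.0
time: 49.1
eef_pos: [0.4883, -0.0384, 0.0587]
eef_rot: [2.087, 2.347, -0.002]
contact_force: [-4.2, -1.4, 8.3]
grip_width: 0.0204
gripper_force: 58.5
time: 49.98
eef_pos: [0.4911, -0.0618, 0.0587]
eef_rot: [2.087, 2.348, -0.001]
contact_force: [-4.4, 0.7, 9.3]
grip_width: 0.0205
gripper_force: 58.6
[0.00075268 0.11971198]
```

```bash
for i in 1; do python3 -m pendant '[[-1.5,0,0,0],[-1.5,0,0,0],[-1.5,0,0,0],[-1.5,0,0,0],[0,0,0,0]]'; done
python3 -m pendant '[[-1,0,0,0],[-1,0,0,0],[-1,0,0,0],[0,0,0,0],[0,0,0,0]]'
python3 - <<'E'
from h import *
s,R=pose();print(w2j(s['eef_pos']),(R.T@s['contact_force']).round(1))
E
```

```text
time: 50.6
eef_pos: [0.4917, -0.0671, 0.0587]
eef_rot: [-2.086, -2.348, -0.001]
contact_force: [-4.9, 3.1, 9.9]
grip_width: 0.0202
gripper_force: 58.6
time: 51.22
eef_pos: [0.4921, -0.0699, 0.0587]
eef_rot: [-2.086, -2.348, -0.001]
contact_force: [-4.3, 3.5, 9.8]
grip_width: 0.0199
gripper_force: 58.6
[0.00080108 0.11158482] [ 4.  -3.9 -9.8]
```

```bash
python3 -m pendant '[[-1,0,0,0],[0,0,0,0],[0,0,0,0]]';python3 -m pendant '[[-1,0,0,0],[0,0,0,0],[0,0,0,0]]';python3 -m pendant '[[-1,0,0,0],[0,0,0,0],[0,0,0,0]]'
```

```text
time: 51.6
eef_pos: [0.4921, -0.0709, 0.0587]
eef_rot: [-2.086, -2.348, -0.001]
contact_force: [-4.7, 3.9, 10.1]
grip_width: 0.0206
gripper_force: 58.6
time: 51.98
eef_pos: [0.4923, -0.0719, 0.0587]
eef_rot: [-2.086, -2.348, -0.001]
contact_force: [-4.6, 3.3, 10.1]
grip_width: 0.0205
gripper_force: 58.6
time: 52.35
eef_pos: [0.4924, -0.0729, 0.0587]
eef_rot: [-2.086, -2.348, -0.001]
contact_force: [-4.3, 3.3, 10.2]
grip_width: 0.0201
gripper_force: 58.6
```

```bash
python3 -m pendant '[[-1,0,0,0],[0,0,0,0],[0,0,0,0]]';python3 -m pendant '[[-0.7,0,0,0],[0,0,0,0],[0,0,0,0]]'
```

```text
time: 52.72
eef_pos: [0.4925, -0.0735, 0.0587]
eef_rot: [-2.085, -2.348, -0.002]
contact_force: [-4.9, 5.4, 10.5]
grip_width: 0.0201
gripper_force: 58.7
time: 53.1
eef_pos: [0.4925, -0.0735, 0.0587]
eef_rot: [-2.084, -2.347, -0.003]
contact_force: [-5.0, 6.4, 11.1]
grip_width: 0.0205
gripper_force: 58.7
```

```bash
python3 -m pendant '[[0,0,0,0],[0,0,0,0],[0,0,0,0],[0,0,-40,0],[0,0,-50,0],[0,0,-35,0],[0,0,0,0]]' 60
python3 -m pendant '[[0,0,0,0.1745],[0,0,0,0.1745],[0,0,0,0.1745],[0,0,0,0.1745],[0,0,0,0.1745],[0,0,0,0.1745],[0,0,0,0.1745],[0,0,0,0.1745],[0,0,0,0.1745],[0,0,0,0]]' 35
python3 - <<'E'
from h import *
go(*j2w(.135,.117),.15,YAW+np.pi/2)
E
```

```text
time: 53.98
eef_pos: [0.4955, -0.0763, 0.1854]
eef_rot: [2.083, 2.343, 0.004]
contact_force: [0.2, -0.2, -0.6]
grip_width: 0.0507
gripper_force: 0.0
time: 55.22
eef_pos: [0.4927, -0.0753, 0.1811]
eef_rot: [-3.135, -0.187, 0.003]
contact_force: [-0.3, -0.3, -0.3]
grip_width: 0.0298
gripper_force: 0.0
tool shift mm [134.2 -10.7  30.9] turn 0.001 F [-0.3 -0.3 -0.3] t 55.23 w 0.0298 tcp [ 0.4927 -0.0753  0.1811] q6 2.71
```

```bash
python3 -m pendant '[[45,-4,0,0],[45,-4,0,0],[44,-3,0,0],[0,0,28,0],[0,0,0,0],[0,0,0,0]]'
python3 - <<'E'
from h import *
s=snap('wrist');print(red(s))
for x in red(s): print(w2j(onz(s,*x[1],.1)))
print(proj(s,[*j2w(.137,.117),.102]))
go(*j2w(.135,.117),.083,YAW+np.pi/2)
E
```

```text
time: 55.98
eef_pos: [0.6246, -0.0488, 0.1544]
eef_rot: [-3.136, -0.187, 0.001]
contact_force: [0.4, -0.5, 0.8]
grip_width: 0.0297
gripper_force: 0.0
[((np.int32(313), np.int32(195), np.int32(12), np.int32(72), np.int32(743)), array([318.3, 229.8])), ((np.int32(318), np.int32(339), np.int32(21), np.int32(14), np.int32(223)), array([328.2, 345.3]))]
[0.13059018 0.11865062]
[0.01787649 0.11015819]
[320.68312119 222.4631644 ]
tool shift mm [-0.3 -0.3 72.1] turn 0.001 F [1.  0.6 1.1] t 56.02 w 0.0302 tcp [ 0.6249 -0.0489  0.1551] q6 2.82
```

```bash
python3 -m pendant '[[0,-1,40,0],[0,0,31,0],[0,0,0,0],[0,0,0,0]]'; python3 -m pendant '[[0,0,0,0],[0,0,0,0],[0,0,0,0],[0,0,0,0],[0,0,0,0]]' 0 30
python3 - <<'E'
from h import *
go(*j2w(.135,.117),.083)
th=np.arange(2.7,.05,-.2)
a=np.pi+np.arctan2(18,50)-th; r=53
p=np.c_[80+r*np.cos(a),62+r*np.sin(a)];print(th[-1],(-np.diff(p,axis=0)).round(1).tolist())
E
```

```text
time: 56.52
eef_pos: [0.6259, -0.0481, 0.0854]
eef_rot: [3.135, 0.185, 0.004]
contact_force: [0.5, -0.3, 0.3]
grip_width: 0.0301
gripper_force: 0.0
time: 57.15
eef_pos: [0.6264, -0.0481, 0.0854]
eef_rot: [3.135, 0.185, 0.006]
contact_force: [0.1, -0.3, 5.5]
grip_width: 0.0084
gripper_force: 29.5
tool shift mm [-1.8  0.4  2.4] turn None F [ 0.1 -0.3  5.5] t 57.15 w 0.0084 tcp [ 0.6264 -0.0481  0.0854] q6 2.82
0.09999999999999787 [[8.2, -6.7], [9.4, -4.9], [10.2, -3.0], [10.5, -0.9], [10.5, 1.2], [10.1, 3.3], [9.2, 5.2], [8.0, 6.9], [6.4, 8.4], [4.6, 9.5], [2.7, 10.2], [0.6, 10.6], [-1.5, 10.5]]
```

Printed values are (tool y, tool z).

```bash
python3 -m pendant '[[0,8.2,-6.7,0],[0,9.4,-4.9,0],[0,10.2,-3,0],[0,10.5,-0.9,0],[0,10.5,1.2,0],[0,10.1,3.3,0],[0,9.2,5.2,0],[0,8,6.9,0],[0,6.4,8.4,0],[0,4.6,9.5,0],[0,2.7,10.2,0],[0,0.6,10.6,0],[0,-1.5,10.5,0],[0,0,0,0],[0,0,0,0]]'
python3 - <<'E'
from h import *
go(*j2w(.135,.03),.027)
E
```

```text
time: 59.02
eef_pos: [0.6362, -0.1374, 0.0327]
eef_rot: [3.134, 0.184, 0.002]
contact_force: [5.1, -1.8, 1.9]
grip_width: 0.0086
gripper_force: 33.9
tool shift mm [-1.  -2.4  5.7] turn None F [ 5.1 -1.8  1.9] t 59.02 w 0.0086 tcp [ 0.6362 -0.1374  0.0327] q6 2.69
```

```bash
python3 -m pendant '[[0,-0.5,2,0],[0,-0.5,2,0],[0,0,0,0],[0,0,0,0]]';  python3 -m pendant '[[0,0,0,0],[0,0,0,0],[0,0,0,0],[0,0,-40,0],[0,0,-40,0],[0,0,-40,0],[0,0,-20,0],[0,0,0,0],[0,0,0,0]]' 35
python3 - <<'E'
from h import *
s=snap('wrist');b=snap('side');a=snap('scene')
for x in (s,a,b): print(x['name'],red(x)[:2])
q=[*j2w(.135,.03),.044]
for th in(0,.07,.13):
  g=np.pi+np.arctan2(18,50)-th;X=[*j2w(.138,.080+.053*np.cos(g)),.062+.053*np.sin(g)];print(th,proj(s,X),proj(a,X),proj(b,X))
f=lambda x:cv2.resize(x,(400,333),interpolation=2)
cv2.imwrite('pics/m.png',np.hstack([f(s['color'][100:400,140:500]),f(b['color'][110:230,270:414])])[...,::-1])
E
```

```text
time: 59.52
eef_pos: [0.6361, -0.1366, 0.0289]
eef_rot: [3.133, 0.183, 0.002]
contact_force: [5.4, -2.3, 1.1]
grip_width: 0.0088
gripper_force: 34.1
time: 60.65
eef_pos: [0.6345, -0.1348, 0.1676]
eef_rot: [-3.135, -0.185, 0.003]
contact_force: [0.7, -0.9, -0.6]
grip_width: 0.03
gripper_force: 0.0
wrist [((np.int32(316), np.int32(171), np.int32(9), np.int32(56), np.int32(445)), array([320., 197.]))]
scene [((np.int32(304), np.int32(154), np.int32(7), np.int32(14), np.int32(61)), array([307.1, 160. ])), ((np.int32(254), np.int32(163), np.int32(12), np.int32(7), np.int32(28)), array([259.2, 166.2]))]
side [((np.int32(344), np.int32(177), np.int32(6), np.int32(16), np.int32(90)), array([346.5, 184.2])), ((np.int32(498), np.int32(391), np.int32(41), np.int32(9), np.int32(281)), array([515.7, 395.5]))]
0 [321.03005757 190.27554232] [257.487993   167.14332134] [309.60060636 172.95048196]
0.07 [322.3110068  191.43778005] [257.15107341 166.25082667] [309.64517095 171.89213434]
0.13 [323.20859223 192.4762196 ] [256.88908518 165.51347824] [309.67133351 170.99817239]
```

View pics/m.png

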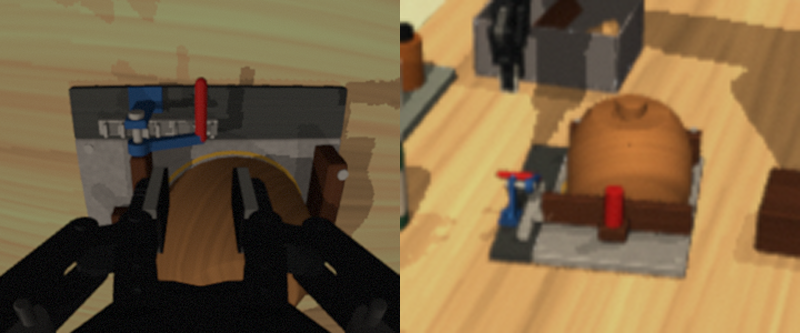

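The left crop shows the pawl down, with its bar at (201,110). The right crop shows bowl_4 upright over the nest with the fence against it. I probe the bar height with shut fingers: its top is at 49 mm if seated, about 55 mm if the nose rests on a tooth.

```bash
python3 -m pendant '[[0,0,40,0],[0,0,40,0],[0,0,22,0],[0,0,6,0],[0,0,0,0],[0,0,0,0]]' 0 30; python3 -m pendant '[[0,0,3,0],[0,0,0,0],[0,0,0,0]]'; python3 -m pendant '[[0,0,2.5,0],[0,0,0,0],[0,0,0,0]]'
```

```text
time: 61.55
eef_pos: [0.6362, -0.1353, 0.0623]
eef_rot: [3.135, 0.185, 0.003]
contact_force: [-0.4, 0.1, 0.3]
grip_width: 0.0001
gripper_force: 0.0
time: 61.92
eef_pos: [0.6354, -0.1351, 0.0583]
eef_rot: [3.136, 0.185, 0.001]
contact_force: [-0.2, -0.4, -0.1]
grip_width: 0.0001
gripper_force: 0.0
time: 62.3
eef_pos: [0.6353, -0.135, 0.0554]
eef_rot: [-3.136, -0.185, 0.0]
contact_force: [0.6, -0.4, -0.5]
grip_width: 0.0002
gripper_force: 0.0
```

```bash
for i in 1; do python3 -m pendant '[[0,0,2,0],[0,0,0,0],[0,0,0,0]]'; done; python3 -m pendant '[[0,0,1.5,0],[0,0,0,0],[0,0,0,0]]'; python3 -m pendant '[[0,0,1.5,0],[0,0,0,0],[0,0,0,0]]'
```

```text
time: 62.68
eef_pos: [0.6353, -0.135, 0.0535]
eef_rot: [-3.136, -0.185, 0.0]
contact_force: [-0.3, 0.3, 0.6]
grip_width: 0.0001
gripper_force: 0.0
time: 63.05
eef_pos: [0.6353, -0.135, 0.052]
eef_rot: [3.136, 0.185, 0.0]
contact_force: [0.2, 0.7, -0.5]
grip_width: 0.0001
gripper_force: 0.0
time: 63.42
eef_pos: [0.6353, -0.135, 0.0505]
eef_rot: [3.136, 0.185, 0.0]
contact_force: [0.6, 0.5, 0.0]
grip_width: -0.0001
gripper_force: 0.0
```

```bash
python3 -m pendant '[[0,0,1,0],[0,0,0,0],[0,0,0,0]]'; python3 -m pendant '[[0,0,1,0],[0,0,0,0],[0,0,0,0]]'; python3 -m pendant '[[0,0,1,0],[0,0,0,0],[0,0,0,0]]'
```

```text
time: 63.8
eef_pos: [0.6353, -0.135, 0.0495]
eef_rot: [3.136, 0.185, 0.0]
contact_force: [0.0, 0.7, -0.5]
grip_width: -0.0003
gripper_force: 0.0
time: 64.18
eef_pos: [0.6355, -0.1351, 0.0489]
eef_rot: [3.136, 0.185, 0.001]
contact_force: [-1.4, 0.6, 3.6]
grip_width: 0.0
gripper_force: 1.9
time: 64.55
eef_pos: [0.6356, -0.1351, 0.0487]
eef_rot: [3.136, 0.185, 0.002]
contact_force: [-3.2, 0.8, 9.5]
grip_width: -0.0001
gripper_force: 4.4
```

The bar is seated at 49 mm, so the pawl is fully down. I withdraw and hand in.

```bash
python3 -m pendant '[[0,0,-30,0],[0,0,-50,0],[0,0,-50,0],[0,0,-40,0],[0,0,0,0],[0,0,0,0],[0,0,0,0]]'
python3 - <<'E'
from h import *
a=snap('scene');b=snap('side')
k=[red(x) for x in(a,b)];print(k[0][:2],k[1][:2])
for t in(.029,.036): print(t,[proj(x,[*j2w(0,.145-t),.065]) for x in(a,b)])
print(ctrl.job_done())
E
```

```text
time: 65.42
eef_pos: [0.6344, -0.1347, 0.2155]
eef_rot: [-3.135, -0.185, 0.005]
contact_force: [-0.4, 1.1, 0.4]
grip_width: 0.0001
gripper_force: 0.0
[((np.int32(304), np.int32(154), np.int32(7), np.int32(14), np.int32(64)), array([307.2, 159.9])), ((np.int32(254), np.int32(163), np.int32(12), np.int32(7), np.int32(29)), array([258.9, 166.3]))] [((np.int32(344), np.int32(177), np.int32(6), np.int32(16), np.int32(90)), array([346.5, 184.2])), ((np.int32(498), np.int32(391), np.int32(41), np.int32(9), np.int32(281)), array([515.8, 395.5]))]
0.029 [array([307.83834316, 161.48193011]), array([346.24708651, 184.34211223])]
0.036 [array([306.63475285, 160.03083558]), array([346.54717984, 183.21311894])]
the job is handed in; nothing more can be done
None
```

I handed the job in at about 65 s: by my measurements the four bowls are nested mouth down in the circle, the fence is snug at about 35 mm travel and the pawl is fully down. The hand-in gave no verdict. Bowl_1 got knocked aside mid-run, so bowl_2 came down on it tilted (force briefly 80 N) before dropping over it, and bowl_1 was not seen after that.

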